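Fit the test-cell lid and set its scale sleeve to 4

ROBOT

A 6-joint arm with a two-finger parallel gripper is mounted at the origin on the work surface. World frame = base frame: x ahead of the robot, y to its left, z up, the work surface at z = 0. Lengths are in m, angles in rad, forces in N, time in s.
With the tool pointing down it reaches from about 0.2 to 0.875 m from the base axis. Payload 3.4 kg.
Tool frame: the origin (TCP) lies at the very end of the fingers, on their centre line; the grasp point (between the pads) lies 19 mm behind it (grip_point_offset is the distance from the TCP to the grasp point, in m); z points along the fingers, y is the line along which they close (so a half turn about z gives the same grasp; the last joint's range is limited). The gripper opens to 94 mm and grips with 3 to 60 N. Pads are 16 mm wide; open, the fingers measure 119 mm over their backs; the gripper's body (75 mm by 177 mm) begins 78 mm behind the grasp point.
Start: joints at [1.039, 0.276, 1.505, -0, 1.361, -0.121], TCP at [0.23, 0.527, 0.205] pointing down, gripper open.
Joint ranges: [-2.89, 2.89], [-0.75, 2.08], [0.22, 2.7], [-1.18, 4.32], [0.11, 2.71], [-2.7, 2.7]. Speed limits (rad/s): [2.57, 2.57, 3.14, 3.14, 3.14, 3.14].

INTERFACE

Orientations are given as a unit quaternion [w, x, y, z].
In Python, from workcell import read_state, read_camera, close_job, spot_in, outline_of, grip_point_offset gives the robot as it stands.
- The arm moves only by the tool step_arm, never from a script. Its argument "moves" is a list of rows, each an object with "linear": the shift along the tool's x, y, z as a fraction of full scale, a list of three; "rotation": the turn, a rotation vector about the tool's x, y, z as a fraction of full scale, a list of three; "gripper": the closure, from 0 (fully open) to 1 (shut). A call has 1 to 8 rows; each row is the pose to reach, as a shift and turn from the pose commanded when the call began, along the tool's axes at that moment; what a row does not reach only later rows make up. Full scale, the value 1, is 200 mm for a shift and 60 degrees for a turn. A row lasts 1/10 s, in which the tool goes at most 50 mm and 8.59 degrees, less where a joint would pass 70% of its speed; a pose out of reach is approached as far as the arm can. A call with a number of a shift or a turn outside -1 to 1 is refused whole. A call with a gripper value outside its range is refused whole. The fingers move at their own pace and stop on an object; the grip force is fixed at half the most. Time passes only in rows, so rows that repeat a pose let the fingers close. It gives the time, the measured TCP pose, the force, the opening and the grip force at its end, in the units of the state.
- read_state(): the state, without advancing time (a new reading comes with each control period).
- read_camera(name): name is "scene" or "side" or "wrist"; returns a dict with "pixels" (384x512x3 uint8, red, green, blue), "z_map" (384x512 float32, m along the optical axis (not along the pixel's ray), 0 where there is no reading), "camera_matrix" (3x3 intrinsics, pixels), "position" and "orientation" of the camera in the world. Camera axes: x right, y down, z forward; pixel columns grow to the right and rows downward; lengths in m; the calibration is good to about 2 mm. A picture is of the moment at which its call begins.
- close_job(): hands the job in; it is judged then, once.
Trained networks look in the newest picture that a camera, given by its name, has taken for a name from the list of things; names that differ only in an ending like _2 or _b are one class to them, and where a whole thing is asked for, a point or a joint stands for the part that bears it (a point fixed in the world has none). Each returns a list of dicts, best first, with "p" (0 to 1); they miss things now and then, are a little off and sometimes report something else, mostly with a low value. They report only what shows in the picture. A call takes as long as a camera call. They do not tell look-alikes from the thing itself.
- spot_in(camera, name): "location" ([x, y, z] in m, in world coordinates, good to about 4 mm: the middle of the surface that is visible of it).
- outline_of(camera, name): "pixels" (384x512 bool, what is visible of it).
The state is a dict: "t": time; "q": joint angles; "qd": joint speeds; "tau": joint torques, N m; "tcp_pos": TCP position; "ee_rot": TCP orientation; "force": force on the tool from outside, world axes, zero at the start; "torque": the same for the moment, N m; "gripper_width": finger opening in m; "finger_force": force on a finger pad.
Only numpy, scipy, OpenCV 4.12 (cv2) and the standard library are available. Lean on these libraries where they do the work, as an engineer would, in place of code of your own. Each camera call takes 0.05 s, during which the arm holds its last target. There are 200 camera calls.

TASK

Lift the lid by its bar handle, lower it (do not drop it) into the open tank and press it down until it is fully home on the rim, leaving its black sleeve alone until then. Then take the sleeve and turn it until its white pointer clicks in at 4 (the group of four dots), let go, and leave everything else on the bench where it stands.

Things in the scene. Friction and masses are not known exactly. Their poses are not given: they have to be found in the camera images.
- tank: The open test cell, fixed to the bench: black-lined tank with a white rim, in a blue spill tray (220 x 310 x 35 mm). Outside 131 (x) x 181 (y) mm, rim 130 mm above the bench, walls 8 mm, white round ports on its two long sides. Origin: centre of the underside, z up, y the long axis.
- mouth (a point): Centre of the tank's opening, at rim height; axes as the tank's. The opening is 115 (x) x 165 (y) mm. Two sprung steel balls stand 5.7 mm out of each long inner wall, 50 mm either side of its middle, centres 19 mm below the rim; these four balls catch the lid's plug.
- lid: The loose lid, 0.36 to 0.57 kg in all, standing on its plug on the bench. Origin: centre of the plug's underside; z up, y the long axis. Plug 110 (x) x 160 (y) mm, 32 mm deep, under a plate 140 x 200 x 8 mm. It fits the tank's opening either way round, with 2.5 mm play each side. The centre of mass is within 15 mm (sideways) of the origin.
- plate (a point): Centre of the top of the lid's white plate, 40 mm above the lid's origin. Lowered into the tank, the lid meets the sprung balls with the plate's underside about 21 mm above the rim; let go there it stays 10 to 20 mm proud, often askew. A push down of about 8 to 25 N snaps it past them; then the plate lies flat on the rim (this point 8 mm above mouth) and stays.
- handle (a point): Centre of the lid's aluminium bar handle, 75 mm above the lid's origin, at lid x=0, y=-48 mm. The bar runs along lid y from -90 to -6 mm, 16 mm thick (x), 18 mm high, 26 mm clear above the plate, on a post at each end (12 mm along y). Best carried and pressed at about lid y=-20 mm, near the centre of mass.
- sleeve: The scale sleeve on the lid: black ribbed upright cylinder 44 mm across, 45 mm tall (53 mm thin skirt over its lowest 4 mm), at lid x=0, y=+58 mm. It only turns, about its upright axis. Origin: on the axis at the plate's top. A white line on its top and skirt, from the middle outwards, is the pointer.
- four (a point): The group of four dots on the plate: the number 4, 34 mm from the sleeve's axis. Dice-like groups of 1 to 6 flat black dots stand around the sleeve, 45 degrees apart, rising clockwise seen from above, a short tick halfway between neighbours; the gap in the scale faces the handle. In lid axes, 4 lies 67.5 degrees from +x towards +y, seen from the sleeve.
- dial (a joint): Angle of the sleeve on the lid, rad, growing clockwise seen from above: pointer at 1 for 0, 2 for 0.785, 3 for 1.571, 4 for 2.356, 5 for 3.142, 6 for 3.927 (stops at 1 and 6). It clicks at each number and each halfway tick (every 0.393 rad); let go, it settles in the nearest click. About 0.1 to 0.2 N m takes it over a click. It starts between 1 and about 2 1/2.
- tape: Bystander: roll of black tape, 68 mm across, 19 mm thick, lying flat beside the lid; origin: centre of underside.
- driver: Bystander: screwdriver with grey handle lying beside the lid; origin: middle of its underside.
- elbow: Bystander: white plastic pipe elbow, about 65 x 43 mm, 26 mm high, lying in the tray at one end of the tank; origin: under its corner.
- bottle: Bystander: clear bottle with blue cap, 70 mm across, 160 mm tall, standing; origin: centre of underside.
- beaker: Bystander: glass beaker, 68 mm across, 85 mm tall; origin: centre of underside.
- meter: Bystander: black panel meter 75 x 100 x 30 mm lying face up; origin: centre of underside.
- dish: Bystander: shallow glass dish 90 mm across, 16 mm high; origin: centre of underside.
Not all that is in view belongs to the job. Leave any pink look-alike of the lid alone.

How it is judged:
By the outcome, as a careful person would: the job done as asked, in the order asked, and still so for the second after the job is handed in, with the robot touching nothing.
It also fails if it takes over 64 s, if anything falls off the work surface, if the arm or the gripper's body presses on something with over 40 N, if the wrist force passes 120 N, or if a joint passes its speed limit or range.

## Working session

There is one attempt and no reset: what is moved stays moved. The work goes in short steps, Python scripts to look and compute and a tool call to move; the robot and the scene stay as the last step left them, time stands still between calls to the robot, and variables do not carry over. Pictures are saved under pics/ and viewed, at most 10 in all, crops included, and the job is handed in when it is done.

Besides the shell and the picture viewer there is one more tool, called after "Request:" as name(argument=value, ...), one argument or row to a line, values as JSON. step_arm: Moves the arm, as the interface text tells. Shift numbers are shares of 200 mm and turn numbers shares of 60 degrees, none past 1 either way. Its arguments: {"type":"object","properties":{"moves":{"type":"array"}},"required":["moves"]}

```bash
mkdir -p pics; cat > h.py <<'E'
import numpy as np, cv2
from scipy.spatial.transform import Rotation as R
from workcell import *
def rot(q): return R.from_quat([q[1],q[2],q[3],q[0]]).as_matrix()
def cloud(c):
    z=c['z_map'];K=c['camera_matrix'];v,u=np.mgrid[:384,:512]
    P=np.stack([(u-K[0,2])/K[0,0]*z,(v-K[1,2])/K[1,1]*z,z],-1)
    return P@rot(c['orientation']).T+c['position']
def save(c,n): cv2.imwrite('pics/'+n+'.png',c['pixels'][:,:,::-1])
E
python3 - <<'E'
from h import *
s=read_state();print(s)
ims=[]
for n in ['scene','side','wrist']:
    c=read_camera(n);np.savez('c_'+n,**c);ims.append(c['pixels'])
    print(n,c['position'],c['orientation'])
    for t in ['lid','tank','handle','sleeve','four','mouth','plate']:
        print(n,t,[(np.round(d['location'],3),round(d['p'],2)) for d in spot_in(n,t)][:3])
for n,i in zip('ab',ims): cv2.imwrite(f'pics/{n}.png',cv2.resize(i[:,:,::-1],(768,576),interpolation=cv2.INTER_CUBIC))
E
```

```text
{'t': 0.0, 'q': array([ 1.03904833e+00,  2.76611616e-01,  1.50609311e+00,  1.11510358e-05,
        1.36068179e+00, -1.21003140e-01]), 'qd': array([ 3.07574910e-03,  2.75150849e-05,  2.72362366e-03, -2.01987304e-04,
        7.34066404e-04, -9.80759879e-04]), 'tau': array([ 2.37334047e-03, -4.04567063e+01, -2.37228084e+01,  7.01840641e-02,
        3.41793301e-02, -1.31137931e-04]), 'tcp_pos': array([0.22931702, 0.52669861, 0.20461121]), 'ee_rot': array([-2.92730205e-04,  2.03932837e-01,  9.78984471e-01, -8.47832481e-04]), 'force': array([ 0.32606238, -0.457054  ,  0.17437095]), 'torque': array([-0.04337126,  0.00616132,  0.00642565]), 'finger_force': 0.0, 'gripper_width': 0.09426078930613732}
scene [1.37119795 0.08666089 1.11425344] [-0.24072184  0.6782629   0.65240648 -0.23744096]
scene lid [(array([0.539, 0.227, 0.04 ]), 0.79), (array([0.384, 0.483, 0.038]), 0.79)]
scene tank [(array([ 0.576, -0.196,  0.034]), 0.77)]
scene handle [(array([0.535, 0.232, 0.039]), 0.79), (array([0.385, 0.485, 0.039]), 0.74)]
scene sleeve [(array([0.384, 0.541, 0.074]), 0.63), (array([0.534, 0.279, 0.078
[... 655 characters left out ...]
y([0.365, 0.527, 0.077]), 0.68), (array([0.518, 0.272, 0.078]), 0.6)]
side four [(array([0.508, 0.212, 0.036]), 0.92), (array([0.356, 0.468, 0.04 ]), 0.6)]
side mouth [(array([ 0.516, -0.228,  0.029]), 0.64)]
side plate [(array([0.512, 0.214, 0.041]), 0.85), (array([0.357, 0.47 , 0.041]), 0.66), (array([0.293, 0.261, 0.06 ]), 0.37)]
wrist [0.16557753 0.55503955 0.3845757 ] [0.10227031 0.83042057 0.54356773 0.06690723]
wrist lid [(array([0.339, 0.493, 0.036]), 0.67)]
wrist tank []
wrist handle [(array([0.34, 0.49, 0.04]), 0.91)]
wrist sleeve [(array([0.354, 0.55 , 0.068]), 0.6)]
wrist four [(array([0.338, 0.493, 0.037]), 0.59)]
wrist mouth []
wrist plate [(array([0.334, 0.496, 0.037]), 0.78)]
```

View pics/a.png

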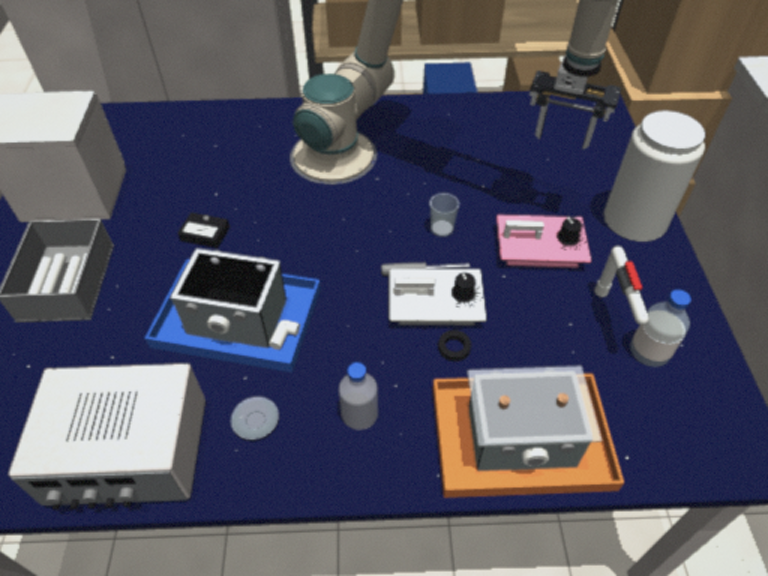

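View pics/b.png

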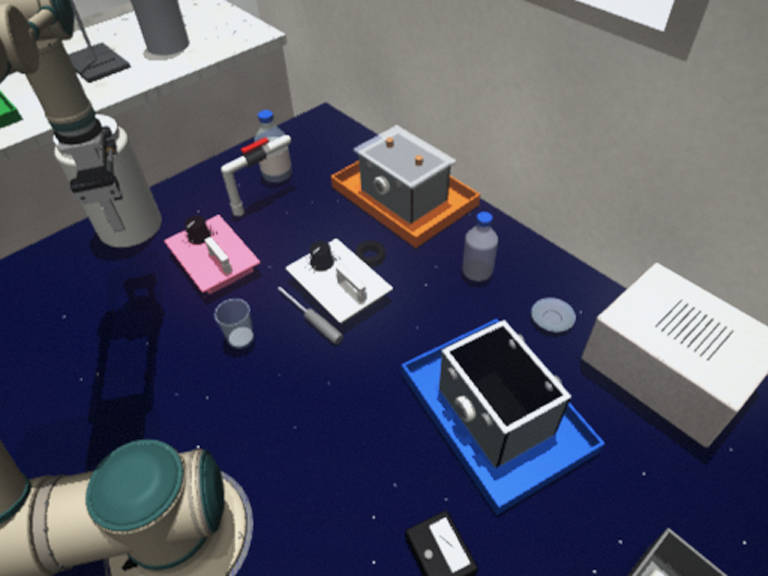

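Scene picture (768-wide): the white lid is at (436,295), with its bar at (414,287) and sleeve at (465,287). The pink look-alike is at (543,240), the open tank in the blue tray at (230,300), and a closed look-alike tank in the orange tray at (530,430). Candidates for "lid": white (436,295) and pink (543,240). I choose the white one.

```bash
cat >> h.py <<'E'
def rect(P):
    (c,s,a)=cv2.minAreaRect(P[:,:2].astype(np.float32)*1000)
    return np.round(c,1),np.round(s,1),round(a,2)
def ld(n): return dict(np.load('c_'+n+'.npz'))
E
python3 - <<'E'
from h import *
for n in ['scene','side']:
    c=ld(n);P=cloud(c);px=c['pixels'].astype(int)
    sat=px.max(-1)-px.min(-1);br=px.min(-1)
    X,Y,Z=P[...,0],P[...,1],P[...,2]
    def big(m):
        k,l,st,_=cv2.connectedComponentsWithStats(m.astype(np.uint8));i=1+st[1:,4].argmax();return P[l==i]
    near=lambda x,y,r:np.hypot(X-x,Y-y)<r
    p=big(near(.53,.23,.16)&(abs(Z-.04)<.006)&(br>90)&(sat<60)); print(n,'plate',len(p),rect(p),np.median(p[:,2]))
    p=P[near(.53,.23,.14)&(Z>.078)&(Z<.1)]; 
    h=p[(p[:,1]<.24)];s=p[p[:,1]>.24];print('  tops',len(h),rect(h),np.median(h[:,2]),len(s),rect(s),s[:,2].max())
    p=big(near(.55,-.2,.2)&(abs(Z-.13)<.006)); print('  rim',len(p),rect(p),np.median(p[:,2]))
    for t in ['tape','driver','elbow','bottle','beaker','meter','dish']:
        if n=='scene': read_camera(n) if t=='tape' else 0; print(t,[(np.round(d['location'],3),round(d['p'],2)) for d in spot_in(n,t)][:3])
c=ld('scene');cv2.imwrite('pics/c.png',np.hstack([cv2.resize(c['pixels'][165:225,245:335,::-1],(400,266)),cv2.resize(c['pixels'][150:240,95:215,::-1],(400,266))]))
E
```

```text
scene plate 1509 (array([519.3, 230.4]), array([199.2, 142.2]), 87.28) 0.042679567991423806
  tops 154 (array([516.8, 181.1]), array([81.9, 20.7]), 87.43) 0.08544953523897725 143 (array([520.5, 287.4]), array([45.2, 43. ]), 21.96) 0.09281055674152938
  rim 744 (array([ 535.9, -199.3]), array([185.8, 154.1]), 77.28) 0.13156788214903758
tape [(array([0.644, 0.262, 0.021]), 0.61)]
driver [(array([0.428, 0.179, 0.024]), 0.58)]
elbow [(array([ 0.599, -0.094,  0.027]), 0.58)]
bottle [(array([0.807, 0.061, 0.1  ]), 0.92)]
beaker [(array([0.308, 0.266, 0.055]), 0.58)]
meter [(array([ 0.298, -0.299,  0.029]), 0.86), (array([ 0.579, -0.198,  0.036]), 0.62)]
dish [(array([ 0.787, -0.14 ,  0.012]), 0.66), (array([0.534, 0.281, 0.08 ]), 0.32)]
side plate 1630 (array([519.2, 227.9]), array([202.9, 140.6]), 87.61) 0.041330265304629576
  tops 129 (array([517. , 179.9]), array([84.4, 17.5]), 86.3) 0.08468955321592508 129 (array([522.6, 284.9]), array([44.6, 41.5]), 51.09) 0.0916792230602731
  rim 1059 (array([ 536.7, -200.5]), array([186.2, 150.8]), 76.86) 0.1309643397871858
```

View pics/c.png

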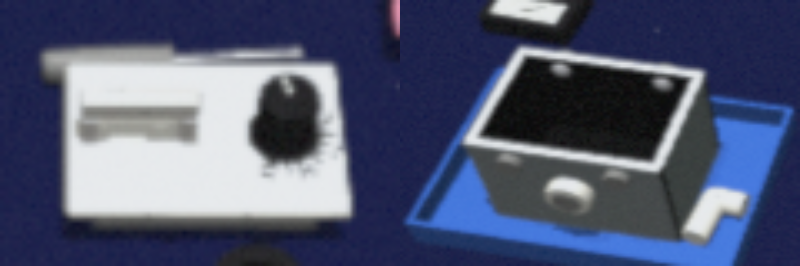

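The crops show the white plate with its bar at (140,110) and its sleeve with the white pointer at (288,90), and the open tank with the elbow at its +y end. That is the white lid, so I'll go above it.

```bash
cat >> h.py <<'E'
def go(x,y,z,yaw):
    "tool-frame shift/turn fractions; yaw=deg of tool y in world, tool down"
    s=read_state();M=rot(s['ee_rot']);a=np.radians(yaw)
    ty=np.array([np.cos(a),np.sin(a),0]);tz=np.array([0,0,-1.]);T=np.stack([np.cross(ty,tz),ty,tz],1)
    print('lin',np.round(M.T@(np.array([x,y,z])-s['tcp_pos'])/.2,3),'rot',np.round(R.from_matrix(M.T@T).as_rotvec()/np.radians(60),3),'q6',s['q'][5].round(2))
E
python3 -c "
from h import *
go(.518,.20,.22,-2.5)"
```

```text
lin [-1.975 -0.924 -0.073] rot [ 0.    -0.     1.149] q6 -0.12
```

Request:
step_arm(
  moves=[
    {"linear": [-0.25,-0.12,-0.07],"rotation": [0,0,0.14],"gripper": 0},
    {"linear": [-0.5,-0.23,-0.07],"rotation": [0,0,0.28],"gripper": 0},
    {"linear": [-0.75,-0.35,-0.07],"rotation": [0,0,0.42],"gripper": 0},
    {"linear": [-0.99,-0.46,-0.07],"rotation": [0,0,0.57],"gripper": 0},
    {"linear": [-0.99,-0.46,-0.07],"rotation": [0,0,0.57],"gripper": 0},
    {"linear": [-0.99,-0.46,-0.07],"rotation": [0,0,0.57],"gripper": 0},
    {"linear": [-0.99,-0.46,-0.07],"rotation": [0,0,0.57],"gripper": 0},
  ],
)

```text
t: 2.3
tcp_pos: [0.3743, 0.3639, 0.2195]
ee_rot: [-0.0, 0.483, 0.875, 0.0]
force: [-0.2, -0.4, 1.1]
gripper_width: 0.0941
finger_force: 0.0
```

```bash
python3 -c "
from h import *
go(.518,.20,.22,-2.5)"
```

```text
lin [-1.076  0.171 -0.003] rot [-0.    -0.001  0.578] q6 0.07
```

Request:
step_arm(
  moves=[
    {"linear": [-0.25,0.04,0],"rotation": [0,0,0.14],"gripper": 0.3},
    {"linear": [-0.5,0.08,0],"rotation": [0,0,0.28],"gripper": 0.3},
    {"linear": [-0.75,0.13,0],"rotation": [0,0,0.42],"gripper": 0.3},
    {"linear": [-1,0.17,0],"rotation": [0,0,0.578],"gripper": 0.3},
    {"linear": [-1,0.17,0],"rotation": [0,0,0.578],"gripper": 0.3},
    {"linear": [-1,0.17,0],"rotation": [0,0,0.578],"gripper": 0.3},
    {"linear": [-1,0.17,0],"rotation": [0,0,0.578],"gripper": 0.3},
  ],
)

```text
t: 3.0
tcp_pos: [0.5087, 0.2145, 0.2193]
ee_rot: [-0.001, 0.721, 0.693, -0.0]
force: [0.4, 0.2, 0.0]
gripper_width: 0.0656
finger_force: 0.0
```

```bash
python3 - <<'E'
from h import *
c=read_camera('wrist');save(c,'w1');np.savez('c_w1',**c);P=cloud(c);X,Y,Z=P[...,0],P[...,1],P[...,2]
print(c['position'])
px=c['pixels'].astype(int);sat=np.ptp(px,-1);br=px.min(-1)
pl=P[(np.hypot(X-.52,Y-.23)<.14)&(abs(Z-.04)<.005)&(br>90)&(sat<60)];print('plate',len(pl),rect(pl),np.median(pl[:,2]))
p=P[(np.hypot(X-.52,Y-.23)<.14)&(Z>.078)&(Z<.1)];h=p[p[:,1]<.23];s=p[p[:,1]>.23]
print('bar',rect(h),np.median(h[:,2]),'sleeve',len(s),rect(s) if len(s) else 0)
E
```

```text
[0.51192684 0.28426418 0.39845362]
plate 14475 (array([520.8, 228.3]), array([199.3, 140.2]), 87.36) 0.03990818401965712
bar (array([518.4, 180.6]), array([83.6, 16. ]), 87.36) 0.08367791379212125 sleeve 1356 (array([523.1, 286.3]), array([43.6, 44.2]), 34.98)
```

View pics/w1.png

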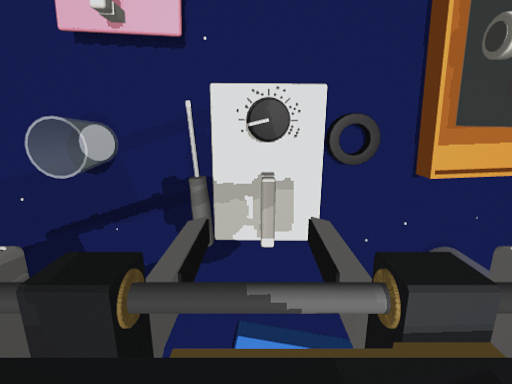

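The wrist view shows the plate at (268,160), the bar at (268,210), the sleeve at (268,120) with its pointer to the left, and the driver and tape beside it, clear of the fingers. The fit is good (±0.3 mm), so I'll descend onto the bar.

```bash
python3 -c "
from h import *
go(.5199,.2093,.055,-2.64)"
```

```text
lin [-0.025  0.058  0.822] rot [-0.001 -0.001  0.007] q6 0.31
```

Request:
step_arm(
  moves=[
    {"linear": [-0.025,0.058,0.2],"rotation": [0,0,0.007],"gripper": 0.3},
    {"linear": [-0.025,0.058,0.4],"rotation": [0,0,0.007],"gripper": 0.3},
    {"linear": [-0.025,0.058,0.6],"rotation": [0,0,0.007],"gripper": 0.3},
    {"linear": [-0.025,0.058,0.75],"rotation": [0,0,0.007],"gripper": 0.3},
    {"linear": [-0.025,0.058,0.822],"rotation": [0,0,0.007],"gripper": 0.3},
    {"linear": [-0.025,0.058,0.822],"rotation": [0,0,0.007],"gripper": 0.3},
    {"linear": [-0.025,0.058,0.822],"rotation": [0,0,0.007],"gripper": 0.3},
  ],
)

```text
t: 3.75
tcp_pos: [0.521, 0.2087, 0.0556]
ee_rot: [0.0, 0.724, 0.69, 0.0]
force: [0.2, -0.3, 1.1]
gripper_width: 0.0656
finger_force: 0.0
```

Request:
step_arm(
  moves=[
    {"linear": [0,0,0],"rotation": [0,0,0],"gripper": 1},
    {"linear": [0,0,0],"rotation": [0,0,0],"gripper": 1},
    {"linear": [0,0,0],"rotation": [0,0,0],"gripper": 1},
    {"linear": [0,0,0],"rotation": [0,0,0],"gripper": 1},
    {"linear": [0,0,0],"rotation": [0,0,0],"gripper": 1},
    {"linear": [0,0,0],"rotation": [0,0,0],"gripper": 1},
    {"linear": [0,0,0],"rotation": [0,0,0],"gripper": 1},
    {"linear": [0,0,0],"rotation": [0,0,0],"gripper": 1},
  ],
)

```text
t: 4.55
tcp_pos: [0.5195, 0.2072, 0.055]
ee_rot: [-0.001, 0.724, 0.689, -0.001]
force: [-5.2, -0.3, 4.4]
gripper_width: 0.0159
finger_force: 30.0
```

Request:
step_arm(
  moves=[
    {"linear": [0,0,-0.05],"rotation": [0,0,0],"gripper": 1},
    {"linear": [0,0,-0.15],"rotation": [0,0,0],"gripper": 1},
    {"linear": [0,0,-0.3],"rotation": [0,0,0],"gripper": 1},
    {"linear": [0,0,-0.5],"rotation": [0,0,0],"gripper": 1},
    {"linear": [0,0,-0.7],"rotation": [0,0,0],"gripper": 1},
    {"linear": [0,0,-0.85],"rotation": [0,0,0],"gripper": 1},
    {"linear": [0,0,-0.95],"rotation": [0,0,0],"gripper": 1},
    {"linear": [0,0,-0.95],"rotation": [0,0,0],"gripper": 1},
  ],
)

```text
t: 5.35
tcp_pos: [0.5238, 0.2076, 0.2482]
ee_rot: [0.002, 0.724, 0.689, 0.003]
force: [0.8, -0.3, -4.7]
gripper_width: 0.0163
finger_force: 30.0
```

```bash
cat >> h.py <<'E'
def lidpose(cam,zp,xy):
    c=read_camera(cam);P=cloud(c);X,Y,Z=P[...,0],P[...,1],P[...,2]
    px=c['pixels'].astype(int);sat=np.ptp(px,-1);br=px.min(-1)
    m=(np.hypot(X-xy[0],Y-xy[1])<.16)&(abs(Z-zp)<.012)&(br>60)&(sat<60)
    p=P[m];A=np.c_[p[:,:2]-xy,np.ones(len(p))];k=np.linalg.lstsq(A,p[:,2],rcond=None)[0]
    print(cam,'plate',len(p),rect(p),'slope deg x,y',np.degrees(k[:2]).round(2),'z',k[2].round(4));return c,P
E
python3 - <<'E'
from h import *
s=read_state();print(s['tcp_pos'],s['force'],s['gripper_width'])
for n in ['wrist','scene']: 
    c,P=lidpose(n,.229,np.array([.52,.228])); save(c,'l_'+n)
c=ld('scene');P=cloud(c);px=c['pixels'].astype(int)
E
```

```text
[0.52383168 0.20762197 0.24824216] [ 0.77754647 -0.25328976 -4.70472962] 0.01626825049755696
wrist plate 34883 (array([525.5, 229.1]), array([198.8, 140.5]), 87.11) slope deg x,y [ 0.59 -0.07] z 0.2331
scene plate 1763 (array([520.8, 229.9]), array([200.1, 145.7]), 86.94) slope deg x,y [-0.3  0.1] z 0.2338
```

```bash
python3 - <<'E'
from h import *
for n in ['scene','side']:
    c=ld(n);P=cloud(c);px=c['pixels'].astype(int);X,Y,Z=P[...,0],P[...,1],P[...,2]
    br=px.min(-1);m=(np.hypot(X-.54,Y+.2)<.14)&(abs(Z-.131)<.007)&(br>110)
    k,l,st,_=cv2.connectedComponentsWithStats(m.astype(np.uint8));l=l==1+st[1:,4].argmax()
    # project mask pixels to plane z=.130 ignoring depth noise
    v,u=np.nonzero(l);K=c['camera_matrix'];Rm=rot(c['orientation'])
    d=np.c_[(u-K[0,2])/K[0,0],(v-K[1,2])/K[1,1],np.ones(len(u))]@Rm.T
    Q=c['position']+d*((.130-c['position'][2])/d[:,2])[:,None]
    print(n,len(u),rect(P[l]),rect(Q),np.median(P[l][:,2]))
    a=np.radians(rect(Q)[2]-90);T=np.array([[np.cos(a),np.sin(a)],[-np.sin(a),np.cos(a)]])
    for D in (P[l],Q): 
        L=(D[:,:2]*1000-[536,-200])@T.T;print('  ',np.percentile(L,[0,1,99,100],axis=0).round(1).tolist())
E
python3 -c "
from h import *
go(.53,-.08,.25,-8)"
```

```text
scene 527 (array([ 534.9, -199.3]), array([185.9, 150.7]), 76.5) (array([ 537.7, -201.5]), array([183.9, 149.5]), 76.28) 0.13266855022931978
   [[-76.4, -92.6], [-68.9, -91.2], [71.6, 91.7], [74.3, 93.6]]
   [[-72.8, -93.0], [-70.1, -92.2], [74.8, 90.5], [76.7, 90.9]]
side 905 (array([ 536.4, -199.8]), array([185.9, 148.9]), 76.23) (array([ 533.9, -199.6]), array([184.9, 148.6]), 76.3) 0.13119912562030311
   [[-74.1, -92.7], [-66.5, -91.9], [68.8, 90.7], [74.7, 93.2]]
   [[-76.5, -92.5], [-68.7, -92.1], [69.5, 91.5], [72.2, 92.4]]
lin [-1.431  0.115 -0.028] rot [-0.     0.     0.086] q6 0.3
```

```bash
python3 - <<'E'
from h import *
for n in ['scene','side']:
    c=ld(n);P=cloud(c);X,Y=P[...,0],P[...,1];px=c['pixels']
    g=cv2.GaussianBlur(px,(3,3),0).max(-1)
    K=c['camera_matrix'];Rm=rot(c['orientation'])
    w=Rm.T@(np.array([.536,-.2,.13])-c['position']);u0,v0=(K@w/w[2])[:2].astype(int)
    S=6;roi=cv2.resize(g[v0-60:v0+60,u0-60:u0+60],None,fx=S,fy=S,interpolation=cv2.INTER_LINEAR)
    for th in (90,110,130):
        m=(roi<th).astype(np.uint8);k,l,st,_=cv2.connectedComponentsWithStats(m,connectivity=4)
        l=l==l[60*S,60*S];v,u=np.nonzero(l);u=(u+.5)/S-.5+u0-60;v=(v+.5)/S-.5+v0-60
        d=np.c_[(u-K[0,2])/K[0,0],(v-K[1,2])/K[1,1],np.ones(len(u))]@Rm.T
        Q=c['position']+d*((.130-c['position'][2])/d[:,2])[:,None]
        print(n,th,len(u),rect(Q))
        # plate, same approach
    print(roi[60*S,60*S])
    w=Rm.T@(np.array([.520,.229,.04])-c['position']);u0,v0=(K@w/w[2])[:2].astype(int)
    roi=cv2.resize(cv2.GaussianBlur(px,(3,3),0).min(-1)[v0-60:v0+60,u0-60:u0+60],None,fx=S,fy=S,interpolation=cv2.INTER_LINEAR)
    k,l,st,_=cv2.connectedComponentsWithStats((roi>120).astype(np.uint8),connectivity=4);l=l==1+st[1:,4].argmax()
    v,u=np.nonzero(l);u=(u+.5)/S-.5+u0-60;v=(v+.5)/S-.5+v0-60
    d=np.c_[(u-K[0,2])/K[0,0],(v-K[1,2])/K[1,1],np.ones(len(u))]@Rm.T
    Q=c['position']+d*((.040-c['position'][2])/d[:,2])[:,None];print(' plate',rect(Q))
E
```

```text
scene 90 50588 (array([ 531.9, -201.4]), array([159.8, 109.2]), 76.34)
scene 110 52595 (array([ 531.8, -201.4]), array([161.6, 111.3]), 76.38)
scene 130 54686 (array([ 531.8, -201.4]), array([163.4, 113.4]), 76.36)
18
 plate (array([509.9, 222.8]), array([217.5, 159. ]), 87.53)
side 90 85504 (array([ 537.4, -200.7]), array([161.2, 111.2]), 76.37)
side 110 87793 (array([ 537.4, -200.5]), array([162.6, 112.6]), 76.37)
side 130 89895 (array([ 537.5, -200.5]), array([163.8, 113.8]), 76.35)
23
 plate (array([518.3, 227.4]), array([203.9, 142.5]), 87.36)
```

```bash
python3 - <<'E'
from h import *
c=ld('w1');K=c['camera_matrix'];print(K)
a=np.radians(-2.6+.0)
# tool pose at w1 (commanded-ish): use nominal
Rt=lambda yaw:np.stack([np.cross([np.cos(yaw),np.sin(yaw),0],[0,0,-1]),[np.cos(yaw),np.sin(yaw),0],[0,0,-1]],1)
T0=rot([-.001,.721,.693,0]);p0=np.array([.5087,.2145,.2193])
Rc=T0.T@rot(c['orientation']);tc=T0.T@(c['position']-p0);print(tc)
from itertools import product
al=np.radians(-13.6);B=np.array([[np.cos(al),-np.sin(al)],[np.sin(al),np.cos(al)]])
cor=np.array([[sx*66,sy*91] for sx in(-1,1) for sy in(-1,1)])/1000@B.T+[.536,-.2];cor=np.c_[cor,[.13]*4]
lid=np.array([[sx*70,21+sy*100] for sx in(-1,1) for sy in(-1,1)])/1000
for x,y,z,yw in [(.25,-.27,.42,-13.6),(.25,-.27,.45,-13.6),(.3,-.2,.42,20),(.4,-.1,.45,-13.6),(.3,-.3,.42,-30),(.35,0,.42,-60)]:
    M=Rt(np.radians(yw));cp=np.array([x,y,z])+M@tc;Q=(cor-cp)@(M@Rc)
    uv=(Q@K.T);uv=uv[:,:2]/uv[:,2:]
    L=np.c_[-lid[:,1],lid[:,0],[.015]*4]-tc;L=L@Rc@K.T;L=L[:,:2]/L[:,2:]
    print((x,y,z,yw),uv.round().tolist(),'lid',L.round().tolist())
E
```

```text
[[286.05692627   0.         258.28247511]
 [  0.         286.05692627 193.11565496]
 [  0.           0.           1.        ]]
[ 0.07008545  0.00020421 -0.17905714]
(0.25, -0.27, 0.42, -13.6) [[379.0, 138.0], [392.0, 11.0], [461.0, 138.0], [483.0, 11.0]] lid [[150.0, 107.0], [173.0, 362.0], [366.0, 107.0], [343.0, 361.0]]
(0.25, -0.27, 0.45, -13.6) [[372.0, 137.0], [383.0, 18.0], [449.0, 137.0], [468.0, 18.0]] lid [[150.0, 107.0], [173.0, 362.0], [366.0, 107.0], [343.0, 361.0]]
(0.3, -0.2, 0.42, 20) [[325.0, 233.0], [392.0, 146.0], [383.0, 271.0], [452.0, 189.0]] lid [[150.0, 107.0], [173.0, 362.0], [366.0, 107.0], [343.0, 361.0]]
(0.4, -0.1, 0.45, -13.6) [[306.0, 245.0], [310.0, 148.0], [376.0, 245.0], [386.0, 148.0]] lid [[150.0, 107.0], [173.0, 362.0], [366.0, 107.0], [343.0, 361.0]]
(0.3, -0.3, 0.42, -30) [[333.0, 103.0], [304.0, -26.0], [417.0, 77.0], [397.0, -58.0]] lid [[150.0, 107.0], [173.0, 362.0], [366.0, 107.0], [343.0, 361.0]]
(0.35, 0, 0.42, -60) [[428.0, 194.0], [356.0, 117.0], [493.0, 137.0], [422.0, 52.0]] lid [[150.0, 107.0], [173.0, 362.0], [366.0, 107.0], [343.0, 361.0]]
```

```bash
python3 -c "
from h import *
go(.43,.06,.32,-6);go(.25,-.24,.42,-13.6)"
```

```text
lin [-0.757 -0.419 -0.378] rot [-0.     0.     0.053] q6 0.3
lin [-2.3   -1.244 -0.877] rot [-0.     0.     0.179] q6 0.3
```

Request:
step_arm(
  moves=[
    {"linear": [-0.08,-0.04,-0.08],"rotation": [0,0,0],"gripper": 1},
    {"linear": [-0.2,-0.11,-0.15],"rotation": [0,0,0.02],"gripper": 1},
    {"linear": [-0.36,-0.2,-0.22],"rotation": [0,0,0.03],"gripper": 1},
    {"linear": [-0.52,-0.28,-0.28],"rotation": [0,0,0.04],"gripper": 1},
    {"linear": [-0.68,-0.37,-0.34],"rotation": [0,0,0.05],"gripper": 1},
    {"linear": [-0.84,-0.45,-0.4],"rotation": [0,0,0.06],"gripper": 1},
    {"linear": [-0.94,-0.51,-0.44],"rotation": [0,0,0.07],"gripper": 1},
    {"linear": [-1,-0.54,-0.45],"rotation": [0,0,0.08],"gripper": 1},
  ],
)

```text
t: 6.25
tcp_pos: [0.4014, 0.0109, 0.3354]
ee_rot: [0.0, 0.753, 0.657, -0.001]
force: [0.9, 0.0, -5.4]
gripper_width: 0.0157
finger_force: 30.0
```

Request:
step_arm(
  moves=[
    {"linear": [-0.1,-0.05,-0.08],"rotation": [0,0,0.01],"gripper": 1},
    {"linear": [-0.24,-0.11,-0.15],"rotation": [0,0,0.02],"gripper": 1},
    {"linear": [-0.4,-0.2,-0.22],"rotation": [0,0,0.03],"gripper": 1},
    {"linear": [-0.56,-0.28,-0.28],"rotation": [0,0,0.04],"gripper": 1},
    {"linear": [-0.72,-0.37,-0.34],"rotation": [0,0,0.05],"gripper": 1},
    {"linear": [-0.88,-0.45,-0.4],"rotation": [0,0,0.06],"gripper": 1},
    {"linear": [-1,-0.5,-0.42],"rotation": [0,0,0.08],"gripper": 1},
    {"linear": [-1,-0.5,-0.42],"rotation": [0,0,0.1],"gripper": 1},
  ],
)

```text
t: 7.05
tcp_pos: [0.2756, -0.1746, 0.4189]
ee_rot: [0.0, 0.788, 0.615, -0.001]
force: [0.2, 0.1, -5.0]
gripper_width: 0.0157
finger_force: 30.0
```

```bash
python3 -c "
from h import *
go(.25,-.24,.42,-13.6)"
```

```text
lin [-0.348 -0.045 -0.005] rot [-0.001  0.002 -0.008] q6 -0.53
```

Request:
step_arm(
  moves=[
    {"linear": [-0.12,-0.02,0],"rotation": [0,0,0],"gripper": 1},
    {"linear": [-0.25,-0.04,0],"rotation": [0,0,0],"gripper": 1},
    {"linear": [-0.35,-0.04,0],"rotation": [0,0,0],"gripper": 1},
    {"linear": [-0.35,-0.04,0],"rotation": [0,0,0],"gripper": 1},
    {"linear": [-0.35,-0.04,0],"rotation": [0,0,0],"gripper": 1},
    {"linear": [-0.35,-0.04,0],"rotation": [0,0,0],"gripper": 1},
    {"linear": [-0.35,-0.04,0],"rotation": [0,0,0],"gripper": 1},
    {"linear": [-0.35,-0.04,0],"rotation": [0,0,0],"gripper": 1},
  ],
)

```text
t: 7.85
tcp_pos: [0.2538, -0.2375, 0.4191]
ee_rot: [0.0, 0.786, 0.619, 0.0]
force: [-0.1, -0.6, -5.2]
gripper_width: 0.0158
finger_force: 30.0
```

```bash
python3 - <<'E'
from h import *
c=read_camera('wrist');s=read_state();np.savez('c_w2',**c);save(c,'w2');P=cloud(c);X,Y,Z=P[...,0],P[...,1],P[...,2]
print(s['tcp_pos'],s['ee_rot'],c['position'],c['orientation'])
br=c['pixels'].min(-1)
p=P[(abs(Z-.13)<.004)&(np.hypot(X-.536,Y+.2)<.14)&(br>100)];print('rim',len(p),rect(p),np.median(p[:,2]))
dk=P[(Z<.121)&(Z>-.03)&(np.hypot(X-.536,Y+.2)<.14)]
g=cv2.GaussianBlur(c['pixels'],(3,3),0).max(-1);K=c['camera_matrix'];Rm=rot(c['orientation'])
w=Rm.T@(np.array([.536,-.2,.13])-c['position']);u0,v0=(K@w/w[2])[:2].astype(int);print(u0,v0)
S=6;a=max(v0-90,0);b=u0-75;roi=cv2.resize(g[a:v0+90,b:u0+75],None,fx=S,fy=S,interpolation=cv2.INTER_LINEAR)
for th in(70,90,110):
    k,l,st,_=cv2.connectedComponentsWithStats((roi<th).astype(np.uint8),connectivity=4);l=l==l[(v0-a)*S,75*S]
    v,u=np.nonzero(l);u=(u+.5)/S-.5+b;v=(v+.5)/S-.5+a
    d=np.c_[(u-K[0,2])/K[0,0],(v-K[1,2])/K[1,1],np.ones(len(u))]@Rm.T
    Q=c['position']+d*((.130-c['position'][2])/d[:,2])[:,None];print('inner',th,rect(Q))
m=(abs(Z-.405)<.01)&(np.hypot(X-.25,Y+.22)<.16)&(br>60);p=P[m];print('lid',len(p),rect(p),np.median(p[:,2]))
E
```

```text
[ 0.25373005 -0.23759923  0.41914   ] [1.09579704e-04 7.85727995e-01 6.18572142e-01 9.89093403e-05] [ 0.27039354 -0.16942915  0.59818397] [ 0.1214256   0.98550048 -0.11763048 -0.01441189]
rim 2556 (array([ 538.6, -201.6]), array([183.5, 135.2]), 76.34) 0.13004142908249672
428 99
inner 70 (array([ 538.2, -200.9]), array([162.5, 112.6]), 76.3)
inner 90 (array([ 538.2, -200.9]), array([163.1, 113.3]), 76.28)
inner 110 (array([ 538.1, -201. ]), array([163.6, 114.1]), 76.27)
lid 34357 (array([ 259. , -217.3]), array([198. , 140.6]), 76.41) 0.4032902830793532
```

View pics/w2.png

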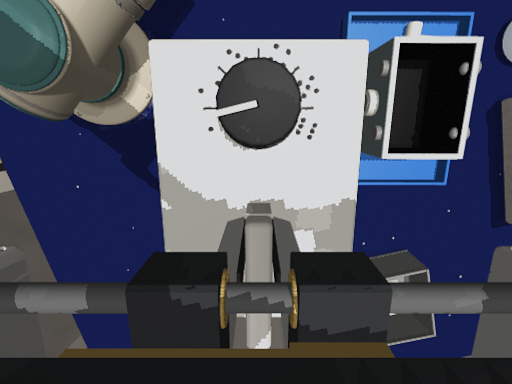

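The wrist view shows the held lid, level, with its sleeve at (258,103) and pointer to the left. The open tank is at (430,97). It measures (538.2, -201.0) mm at yaw -13.7°, and the lid centre is 21 mm ahead of the TCP.

```bash
python3 -c "
from h import *
go(.5329,-.2213,.24,-13.7)"
```

```text
lin [0.407 1.337 0.896] rot [ 0.    -0.     0.002] q6 -0.72
```

Request:
step_arm(
  moves=[
    {"linear": [0.02,0.06,0.03],"rotation": [0,0,0],"gripper": 1},
    {"linear": [0.06,0.2,0.1],"rotation": [0,0,0],"gripper": 1},
    {"linear": [0.11,0.36,0.2],"rotation": [0,0,0],"gripper": 1},
    {"linear": [0.16,0.52,0.3],"rotation": [0,0,0],"gripper": 1},
    {"linear": [0.21,0.68,0.4],"rotation": [0,0,0],"gripper": 1},
    {"linear": [0.26,0.84,0.5],"rotation": [0,0,0],"gripper": 1},
    {"linear": [0.3,0.96,0.57],"rotation": [0,0,0],"gripper": 1},
    {"linear": [0.31,1,0.6],"rotation": [0,0,0],"gripper": 1},
  ],
)

```text
t: 8.7
tcp_pos: [0.4644, -0.224, 0.2967]
ee_rot: [-0.002, 0.785, 0.619, -0.0]
force: [-1.0, 0.4, -4.4]
gripper_width: 0.0158
finger_force: 30.0
```

Request:
step_arm(
  moves=[
    {"linear": [0.05,0.17,0.1],"rotation": [0,0,0],"gripper": 1},
    {"linear": [0.1,0.3,0.2],"rotation": [0,0,0],"gripper": 1},
    {"linear": [0.1,0.337,0.296],"rotation": [0,0,0],"gripper": 1},
    {"linear": [0.1,0.337,0.296],"rotation": [0,0,0],"gripper": 1},
    {"linear": [0.1,0.337,0.296],"rotation": [0,0,0],"gripper": 1},
    {"linear": [0.1,0.337,0.296],"rotation": [0,0,0],"gripper": 1},
    {"linear": [0.1,0.337,0.296],"rotation": [0,0,0],"gripper": 1},
    {"linear": [0.1,0.337,0.296],"rotation": [0,0,0],"gripper": 1},
  ],
)

```text
t: 9.5
tcp_pos: [0.5326, -0.2218, 0.2412]
ee_rot: [0.001, 0.786, 0.618, 0.0]
force: [0.9, -0.7, -4.9]
gripper_width: 0.0159
finger_force: 30.0
```

```bash
python3 - <<'E'
from h import *
s=read_state();print(s['tcp_pos'],s['force'])
for n in ['wrist','scene','side']:c,P=lidpose(n,.225,np.array([.538,-.201]))
go(.5329,-.2213,.195,-13.7)
E
```

```text
[ 0.53261436 -0.22183127  0.24119284] [ 0.91792235 -0.72448248 -4.88678813]
wrist plate 34375 (array([ 538. , -201.5]), array([197.7, 140.5]), 76.34) slope deg x,y [-0.07 -0.82] z 0.2257
scene plate 1912 (array([ 535.4, -200.2]), array([202. , 143.1]), 76.31) slope deg x,y [-0.47 -0.71] z 0.2283
side plate 2750 (array([ 537.3, -201.7]), array([201.1, 141.6]), 76.28) slope deg x,y [ 0.04 -0.72] z 0.2264
lin [0.002 0.001 0.227] rot [0.001 0.    0.001] q6 -0.28
```

Request:
step_arm(
  moves=[
    {"linear": [0.002,0.001,0.08],"rotation": [0,0,0],"gripper": 1},
    {"linear": [0.002,0.001,0.16],"rotation": [0,0,0],"gripper": 1},
    {"linear": [0.002,0.001,0.22],"rotation": [0,0,0],"gripper": 1},
    {"linear": [0.002,0.001,0.25],"rotation": [0,0,0],"gripper": 1},
    {"linear": [0.002,0.001,0.27],"rotation": [0,0,0],"gripper": 1},
    {"linear": [0.002,0.001,0.29],"rotation": [0,0,0],"gripper": 1},
    {"linear": [0.002,0.001,0.31],"rotation": [0,0,0],"gripper": 1},
    {"linear": [0.002,0.001,0.32],"rotation": [0,0,0],"gripper": 1},
  ],
)

```text
t: 10.45
tcp_pos: [0.5331, -0.2212, 0.1758]
ee_rot: [0.0, 0.786, 0.618, 0.0]
force: [-0.1, 0.1, -5.5]
gripper_width: 0.0158
finger_force: 30.0
```

Request:
step_arm(
  moves=[
    {"linear": [0,0,0.015],"rotation": [0,0,0],"gripper": 1},
    {"linear": [0,0,0.03],"rotation": [0,0,0],"gripper": 1},
    {"linear": [0,0,0.045],"rotation": [0,0,0],"gripper": 1},
    {"linear": [0,0,0.06],"rotation": [0,0,0],"gripper": 1},
    {"linear": [0,0,0.06],"rotation": [0,0,0],"gripper": 1},
  ],
)

```text
t: 10.95
tcp_pos: [0.5331, -0.2213, 0.1641]
ee_rot: [0.0, 0.786, 0.618, 0.0]
force: [-0.0, -0.0, -1.7]
gripper_width: 0.0156
finger_force: 30.0
```

Request:
step_arm(
  moves=[
    {"linear": [0,0,0.015],"rotation": [0,0,0],"gripper": 1},
    {"linear": [0,0,0.03],"rotation": [0,0,0],"gripper": 1},
    {"linear": [0,0,0.04],"rotation": [0,0,0],"gripper": 1},
    {"linear": [0,0,0.05],"rotation": [0,0,0],"gripper": 1},
    {"linear": [0,0,0.055],"rotation": [0,0,0],"gripper": 1},
    {"linear": [0,0,0.055],"rotation": [0,0,0],"gripper": 1},
  ],
)

```text
t: 11.55
tcp_pos: [0.533, -0.2214, 0.1533]
ee_rot: [0.0, 0.786, 0.618, -0.0]
force: [-1.3, -3.0, -2.0]
gripper_width: 0.016
finger_force: 30.0
```

```bash
python3 - <<'E'
from h import *
s=read_state();print(s['tcp_pos'],s['force'],s['torque'])
for n in ['wrist','side']:c,P=lidpose(n,.138,np.array([.538,-.201]))
E
```

```text
[ 0.53302711 -0.2214326   0.15329033] [-1.31080082 -2.98087144 -1.98343682] [-0.09493097  0.26161172 -0.02255452]
wrist plate 34821 (array([ 538.3, -200.5]), array([199.3, 139.9]), 76.52) slope deg x,y [-0.04 -0.19] z 0.1381
side plate 2387 (array([ 535.5, -200.6]), array([201.2, 146. ]), 76.12) slope deg x,y [ 0.3  -0.16] z 0.1393
```

Request:
step_arm(
  moves=[
    {"linear": [0,0,0.01],"rotation": [0,0,0],"gripper": 1},
    {"linear": [0,0,0.02],"rotation": [0,0,0],"gripper": 1},
    {"linear": [0,0,0.02],"rotation": [0,0,0],"gripper": 1},
  ],
)

```text
t: 11.95
tcp_pos: [0.5332, -0.2216, 0.153]
ee_rot: [0.002, 0.786, 0.618, 0.0]
force: [-5.0, 0.7, 17.4]
gripper_width: 0.0157
finger_force: 30.0
```

Request:
step_arm(
  moves=[
    {"linear": [0,0,0.01],"rotation": [0,0,0],"gripper": 1},
    {"linear": [0,0,-0.015],"rotation": [0,0,0],"gripper": 0.3},
    {"linear": [0,0,-0.015],"rotation": [0,0,0],"gripper": 0.3},
    {"linear": [0,0,-0.015],"rotation": [0,0,0],"gripper": 0.3},
    {"linear": [0,0,-0.1],"rotation": [0,0,0],"gripper": 0.3},
    {"linear": [0,0,-0.3],"rotation": [0,0,0],"gripper": 0.3},
    {"linear": [0,0,-0.45],"rotation": [0,0,0],"gripper": 0.3},
    {"linear": [0,0,-0.45],"rotation": [0,0,0],"gripper": 0.3},
  ],
)

```text
t: 12.75
tcp_pos: [0.5356, -0.2223, 0.2427]
ee_rot: [0.004, 0.786, 0.618, 0.002]
force: [-0.3, -0.0, 0.2]
gripper_width: 0.0656
finger_force: 0.0
```

```bash
cat >> h.py <<'E'
def dial(c,P,zt=.183,lidyaw=-13.7):
    # sleeve centre and pointer angle in lid frame
    X,Y,Z=P[...,0],P[...,1],P[...,2]
    a=np.radians(lidyaw);ex=np.array([np.cos(a),np.sin(a)]);ey=np.array([-ex[1],ex[0]])
    c0=np.array([.5382,-.201])+.058*ey
    m=(abs(Z-zt)<.006)&(np.hypot(X-c0[0],Y-c0[1])<.035)
    Q=P[m][:,:2];ctr=np.array(cv2.minEnclosingCircle((Q*1000).astype(np.float32))[0])/1000
    r=np.hypot(X-ctr[0],Y-ctr[1]);w=m&(c['pixels'].min(-1)>140)&(r<.0205)
    d=P[w][:,:2]-ctr;dd=d[np.hypot(*d.T)>.006];v=dd.mean(0);phi=np.degrees(np.arctan2(v@ey,v@ex))
    # 4 at 67.5; clockwise growing => dial = 2.356 + (67.5-phi)
    print('sleeve',ctr.round(4),'exp',c0.round(4),'n',len(dd),'phi',phi.round(1),'dial',round((135+(67.5-phi)+180)%360-180,1),'deg')
E
python3 - <<'E'
from h import *
s=read_state();print(s['tcp_pos'],s['force'])
c,P=lidpose('wrist',.138,np.array([.538,-.201]));save(c,'w3');dial(c,P)
E
```

```text
[ 0.53555445 -0.22226665  0.24271477] [-0.33985085 -0.04950337  0.22019124]
wrist plate 22069 (array([ 538.4, -201. ]), array([199.4, 140.2]), 76.35) slope deg x,y [-0.01 -0.04] z 0.1379
sleeve [ 0.5521 -0.1449] exp [ 0.5519 -0.1447] n 79 phi -168.1 dial 10.6 deg
```

View pics/w3.png

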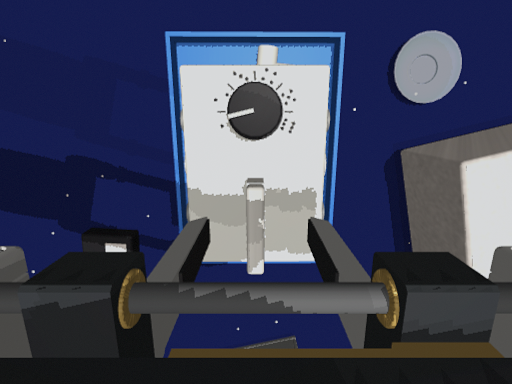

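The lid is flat and home: plate z 137.9 mm, slope <0.1°. In the picture the sleeve is at (254,110) and its pointer points left, at dial ≈10.6°. The 4 is at the upper right, so it needs about 124.5° clockwise.

```bash
python3 -c "
from h import *
go(.552,-.1448,.152,-13.7)"
```

```text
lin [ 0.394 -0.006  0.441] rot [0.004 0.001 0.001] q6 -0.28
```

Request:
step_arm(
  moves=[
    {"linear": [0.15,0,0],"rotation": [0,0,0],"gripper": 0.3},
    {"linear": [0.3,0,0],"rotation": [0,0,0],"gripper": 0.3},
    {"linear": [0.394,0,0],"rotation": [0,0,0],"gripper": 0.3},
    {"linear": [0.394,0,0],"rotation": [0,0,0],"gripper": 0.3},
    {"linear": [0.394,0,0],"rotation": [0,0,0],"gripper": 0.3},
  ],
)

```text
t: 13.3
tcp_pos: [0.551, -0.1446, 0.2373]
ee_rot: [-0.001, 0.786, 0.618, -0.001]
force: [-0.1, 0.7, 0.8]
gripper_width: 0.0657
finger_force: 0.0
```

```bash
python3 -c "
from h import *
s=read_state();print(s['tcp_pos']);go(.552,-.1448,.152,-13.7)
c=read_camera('wrist');dial(c,cloud(c));go(.552,-.1448,.152,-13.7)"
```

```text
[ 0.55098976 -0.1446378   0.23732191]
lin [0.001 0.006 0.427] rot [-0.003  0.     0.002] q6 -0.14
sleeve [ 0.5521 -0.1442] exp [ 0.5519 -0.1447] n 30 phi -164.9 dial 7.4 deg
lin [0.003 0.005 0.428] rot [-0.002  0.     0.001] q6 -0.14
```

Request:
step_arm(
  moves=[
    {"linear": [0.002,0.005,0.15],"rotation": [0,0,0],"gripper": 0.3},
    {"linear": [0.002,0.005,0.28],"rotation": [0,0,0],"gripper": 0.3},
    {"linear": [0.002,0.005,0.38],"rotation": [0,0,0],"gripper": 0.3},
    {"linear": [0.002,0.005,0.42],"rotation": [0,0,0],"gripper": 0.3},
    {"linear": [0.002,0.005,0.428],"rotation": [0,0,0],"gripper": 0.3},
    {"linear": [0.002,0.005,0.428],"rotation": [0,0,0],"gripper": 0.3},
  ],
)

```text
t: 13.95
tcp_pos: [0.553, -0.1452, 0.1537]
ee_rot: [0.0, 0.786, 0.618, 0.0]
force: [0.4, 0.1, 1.0]
gripper_width: 0.0658
finger_force: 0.0
```

Request:
step_arm(
  moves=[
    {"linear": [0,0,0],"rotation": [0,0,0],"gripper": 1},
    {"linear": [0,0,0],"rotation": [0,0,0],"gripper": 1},
    {"linear": [0,0,0],"rotation": [0,0,0],"gripper": 1},
    {"linear": [0,0,0],"rotation": [0,0,0],"gripper": 1},
    {"linear": [0,0,0],"rotation": [0,0,0],"gripper": 1},
    {"linear": [0,0,0],"rotation": [0,0,0],"gripper": 1},
  ],
)

```text
t: 14.55
tcp_pos: [0.5519, -0.1443, 0.154]
ee_rot: [-0.0, 0.786, 0.618, -0.0]
force: [-3.5, 0.3, 5.5]
gripper_width: 0.0436
finger_force: 30.0
```

Gripped. I'll turn clockwise (+tool z) in two calls.

Request:
step_arm(
  moves=[
    {"linear": [0,0,0],"rotation": [0,0,0.13],"gripper": 1},
    {"linear": [0,0,0],"rotation": [0,0,0.26],"gripper": 1},
    {"linear": [0,0,0],"rotation": [0,0,0.39],"gripper": 1},
    {"linear": [0,0,0],"rotation": [0,0,0.52],"gripper": 1},
    {"linear": [0,0,0],"rotation": [0,0,0.65],"gripper": 1},
    {"linear": [0,0,0],"rotation": [0,0,0.78],"gripper": 1},
    {"linear": [0,0,0],"rotation": [0,0,0.91],"gripper": 1},
    {"linear": [0,0,0],"rotation": [0,0,1],"gripper": 1},
  ],
)

```text
t: 15.35
tcp_pos: [0.5528, -0.1444, 0.154]
ee_rot: [0.0, 0.99, 0.14, 0.0]
force: [-3.3, 0.7, 5.6]
gripper_width: 0.0436
finger_force: 30.0
```

```bash
python3 -c "
from h import *
s=read_state();print(s['tcp_pos'],s['force'],s['torque'],s['q'].round(2));c=read_camera('wrist');dial(c,cloud(c))"
```

```text
[ 0.55278368 -0.14436915  0.1539748 ] [-3.29096956  0.70696396  5.57832353] [0.10072915 0.59525702 0.1130991 ] [-0.38  0.3   1.6   0.    1.24  0.91]
sleeve [ 0.562  -0.1419] exp [ 0.5519 -0.1447] n 62 phi 174.6 dial 27.9 deg
```

Request:
step_arm(
  moves=[
    {"linear": [0,0,0],"rotation": [0,0,0.13],"gripper": 1},
    {"linear": [0,0,0],"rotation": [0,0,0.26],"gripper": 1},
    {"linear": [0,0,0],"rotation": [0,0,0.39],"gripper": 1},
    {"linear": [0,0,0],"rotation": [0,0,0.52],"gripper": 1},
    {"linear": [0,0,0],"rotation": [0,0,0.65],"gripper": 1},
    {"linear": [0,0,0],"rotation": [0,0,0.78],"gripper": 1},
    {"linear": [0,0,0],"rotation": [0,0,0.91],"gripper": 1},
    {"linear": [0,0,0],"rotation": [0,0,1],"gripper": 1},
  ],
)

```text
t: 16.2
tcp_pos: [0.5528, -0.1445, 0.154]
ee_rot: [0.0, 0.928, -0.373, 0.0]
force: [-2.3, 0.1, 4.6]
gripper_width: 0.0433
finger_force: 30.0
```

Request:
step_arm(
  moves=[
    {"linear": [0,0,0],"rotation": [0,0,0.09],"gripper": 1},
    {"linear": [0,0,0],"rotation": [0,0,0.09],"gripper": 1},
    {"linear": [0,0,0],"rotation": [0,0,0.09],"gripper": 1},
  ],
)

```text
t: 16.5
tcp_pos: [0.5529, -0.1446, 0.154]
ee_rot: [0.0, 0.91, -0.414, 0.001]
force: [-1.8, 0.6, 5.0]
gripper_width: 0.0433
finger_force: 30.0
```

```bash
python3 - <<'E'
from h import *
s=read_state();print(s['tcp_pos'],s['torque'],s['q'].round(2))
c=read_camera('scene');P=cloud(c);w=rot(c['orientation']).T@(np.array([.552,-.145,.18])-c['position']);K=c['camera_matrix'];u,v=(K@w/w[2])[:2].astype(int)
a=c['pixels'][v-35:v+35,u-50:u+50,::-1]
c=read_camera('wrist');b=c['pixels'][:,:,::-1]
cv2.imwrite('pics/d.png',np.hstack([cv2.resize(a,(400,280)),cv2.resize(b,(373,280))]))
E
```

```text
[ 0.55292832 -0.14457097  0.15400485] [ 0.05184895  0.62405159 -0.11294688] [-0.38  0.3   1.6  -0.    1.24  2.05]
```

View pics/d.png

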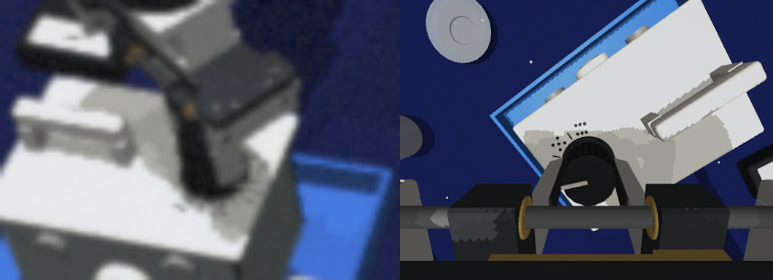

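The wrist view (right) shows the sleeve between the fingers with its pointer still to the left in the tool's view, so it turned with the fingers. I'll let go and rise.

Request:
step_arm(
  moves=[
    {"linear": [0,0,0],"rotation": [0,0,0],"gripper": 0.3},
    {"linear": [0,0,0],"rotation": [0,0,0],"gripper": 0.3},
    {"linear": [0,0,0],"rotation": [0,0,0],"gripper": 0.3},
    {"linear": [0,0,-0.1],"rotation": [0,0,0],"gripper": 0.3},
    {"linear": [0,0,-0.3],"rotation": [0,0,0],"gripper": 0.3},
    {"linear": [0,0,-0.5],"rotation": [0,0,0],"gripper": 0.3},
    {"linear": [0,0,-0.7],"rotation": [0,0,0],"gripper": 0.3},
    {"linear": [0,0,-0.7],"rotation": [0,0,0],"gripper": 0.3},
  ],
)

```text
t: 17.4
tcp_pos: [0.5558, -0.1456, 0.2992]
ee_rot: [-0.0, 0.91, -0.415, 0.006]
force: [-0.1, 0.1, -0.2]
gripper_width: 0.066
finger_force: 0.0
```

Request:
step_arm(
  moves=[
    {"linear": [-0.2,0,0],"rotation": [0,0,-0.13],"gripper": 0.3},
    {"linear": [-0.4,0,0],"rotation": [0,0,-0.26],"gripper": 0.3},
    {"linear": [-0.4,0,0],"rotation": [0,0,-0.26],"gripper": 0.3},
    {"linear": [-0.4,0,0],"rotation": [0,0,-0.26],"gripper": 0.3},
    {"linear": [-0.4,0,0],"rotation": [0,0,-0.26],"gripper": 0.3},
  ],
)

```text
t: 17.9
tcp_pos: [0.5009, -0.0847, 0.2928]
ee_rot: [0.0, 0.958, -0.288, 0.0]
force: [0.4, -0.1, -0.3]
gripper_width: 0.0657
finger_force: 0.0
```

```bash
python3 - <<'E'
from h import *
s=read_state();print(s['tcp_pos'],s['force'])
c,P=lidpose('wrist',.138,np.array([.538,-.201]));save(c,'w5');dial(c,P)
E
```

```text
[ 0.50093718 -0.08467906  0.2928028 ] [ 0.42817749 -0.1360903  -0.27425836]
wrist plate 20259 (array([ 538.1, -200.7]), array([199.8, 140.3]), 75.51) slope deg x,y [-0.02  0.03] z 0.138
sleeve [ 0.5526 -0.1448] exp [ 0.5519 -0.1447] n 59 phi 66.4 dial 136.1 deg
```

View pics/w5.png

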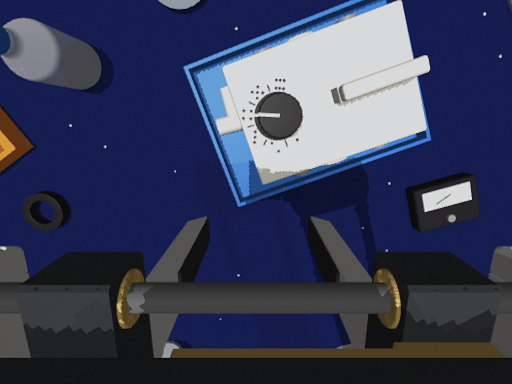

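The pointer at (265,114) points at the four-dot group at (248,115). The dial reads 136° (4 is 135°), the plate is flat at 138.0 mm, and the robot is clear of everything.

```bash
python3 -c "
from workcell import *
print(close_job())"
```

```text
the job is handed in; nothing more can be done
None
```

The lid is pressed fully home on the tank rim and the sleeve's pointer is clicked in at 4; the gripper has let go and is clear, nothing else was moved as far as I could see, and I handed the job in at about 18 s of the 64 s allowed.

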